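# Square a cell test board into its corner stop

## Robot

A 6-joint arm with a two-finger parallel gripper is mounted at the origin on the work surface. World frame = base frame: x ahead of the robot, y to its left, z up, the work surface at z = 0. Lengths are in m, angles in rad, forces in N, time in s.
With the tool pointing down it reaches from about 0.25 to 0.725 m from the base axis. Payload 4 kg.
Tool frame: the origin (TCP) lies on the centre line of the jaws, within the pads' length; the fingertips stand 22 mm ahead of it and the grasp point (between the pads) lies 3 mm ahead of it (bot.tip_reach is the distance from the TCP to the fingertips, in m); z points along the fingers, y is the line along which they close (so a half turn about z gives the same grasp; the last joint's range is limited). The gripper opens to 85 mm and grips with 20 to 120 N. Pads are 22 mm wide; open, the fingers measure 114 mm over their backs; the gripper's body (76 mm by 85 mm) begins 54 mm behind the grasp point. The pads swing forward as they close: fully open they stand 13 mm farther back than shut.
Start: joints at [1.267, 0.241, 0.005, 1.335, 0, 1.571], TCP at [0.15, 0.477, 0.253] pointing down, gripper open.
Joint ranges: [-2.72, 2.72], [-1.05, 1.87], [-1.09, 1.28], [-1.99, 2.15], [-1.42, 1.44], [-3.14, 3.14]. Speed limits (rad/s): [2.79, 2.79, 3.14, 3.14, 3.14, 3.14].

## Interface

Orientations are given as a unit quaternion [x, y, z, w].
In Python, from workcell import bot gives the robot as it stands. The module is installed in compiled form; this text tells all that it offers.
- The arm moves only by the tool apply_moves, never from a script. Its argument "commands" is a list of rows, each a list of 4 numbers: the shift along the tool's x, y, z scaled (see below), then the turn about the tool's z scaled (see below). In form: [[tx, ty, tz, roll], ...]. A call has exactly 5 rows; each row shifts and turns the commanded pose from where the row before left it, along the tool's axes as they then stand; what a row does not reach is not made up. The controller multiplies each number of a shift by 20 mm and each number of a turn by 60 degrees. A row lasts 1/12 s, in which the tool goes at most 41.7 mm and 7.16 degrees, less where a joint would pass 70% of its speed; a pose out of reach is approached as far as the arm can. A call with a number of a shift or a turn outside -1 to 1 is refused whole. A call with a gripper value outside its range is refused whole. "claw" is the closure, from 0 (fully open) to 1 (shut), set as the call begins (left out, the last holds). The fingers move at their own pace and stop on an object; the grip force is fixed at half the most. Time passes only in rows, so rows that do not move let the fingers close, or fill a call up. It gives the time, the measured TCP pose, the force, the opening and the grip force at its end, in the units of the state.
- bot.get_obs(): the state, without advancing time (a new reading comes with each control period).
- bot.camera(name): name is "scene" or "top" or "wrist"; returns a dict with "image" (384x512x3 uint8, blue, green, red), "camera_matrix" (3x3 intrinsics, pixels), "k1" (the pictures are not rectified: a ray, as slopes to the right and down, at radius r is drawn at 1 + k1 r^2 times it, then the intrinsics apply), "R" (3x3) and "t" (3): a world point X has camera coordinates R X + t. Camera axes: x right, y down, z forward; pixel columns grow to the right and rows downward; lengths in m; the calibration is good to about 2 mm. A picture is of the moment at which its call begins. There is no depth.
- bot.job_done(): hands the job in; it is judged then, once.
The state is a dict: "clock": time; "joint_pos": joint angles; "joint_vel": joint speeds; "tau": joint torques, N m; "eef_pos": TCP position; "tool_rot": TCP orientation; "ft_force": force on the tool from outside, world axes, zero at the start; "ft_torque": the same for the moment, N m; "grip_width": finger opening in m; "grasp_force": force on a finger pad.
Only numpy, scipy, OpenCV 4.12 (cv2) and the standard library are available. Lean on these libraries where they do the work, as an engineer would, in place of code of your own. Each camera call takes 0.05 s, during which the arm holds its last target. There are 200 camera calls.

## Task

Push the larger black cell board (the one with eight round cells) along the bench into the corner of the aluminium corner stop, until one long side lies flush along the stop's long bar and one end rests against its short bar. Only push it: keep it flat on the bench, never lift or tip it, and leave the smaller board and everything else where they stand. Finish with the hand clear.

Things in the scene. Friction and masses are not known exactly. Their poses are not given: they have to be found in the camera images.
- board: the board to push: loose flat black block, 90 mm (its x) by 160 mm (its y), 26 mm high, eight flat cells on top (5 mm proud, look only); 0.3 to 0.65 kg, slides with ordinary friction, too wide to grip. Origin: centre of its underside. Starts on the robot's side of the long bar, clear of both bars, turned up to 0.25 rad from the stop's axes
- stop: fixed corner stop: two aluminium bars, 22 mm high, 12 mm thick. Origin: the inside corner at bench height. Inner face of the long bar: its plane x = 0, from y = 0 to +220 mm; inner face of the short bar: its plane y = 0, from x = 0 to -100 mm. The board belongs on the -x, +y side
- home (a point): point on the bench, fixed to the stop at (-45, +80, 0) mm in the stop's frame: where the board's centre lies when it is home, with its y axis along the stop's y axis. In the stop's frame the bench is clear, but for the board, from x = 0 to -230 mm and y = +10 to +300 mm; the tallest bystander stands 80 mm high
- small_board: bystander, leave it: the smaller black cell board, 80 x 70 x 26 mm with four round cells; not the one to move; origin: centre of its underside
- beaker: bystander, leave it: open glass beaker, 60 mm across, 80 mm tall; origin: centre of its underside
- vial: bystander, leave it: amber glass vial with white cap, 30 mm across, 55 mm tall; origin: centre of its underside
- tin: bystander, leave it: round metal tin, 64 mm across, 50 mm tall; origin: centre of its underside
- driver: bystander, leave it: grey screwdriver lying flat, 170 mm long along its x axis; origin midway on its underside
- tray: bystander, leave it: small white open tray with one divider, 75 x 55 x 30 mm; origin: centre of its underside
- die: bystander, leave it: stepped steel die standing upright, 40 mm across at the foot, 45 mm tall; origin: centre of its underside
Things that resemble listed ones, but are neither listed nor needed, are in the scene too. Leave any blue or pink look-alike of the board alone.

How it is judged:
By the outcome, as a careful person would: the job done as asked, in the order asked, and still so for the second after the job is handed in, with the robot touching nothing.
It also fails if it takes over 42 s, if anything falls off the work surface, if the arm or the gripper's body presses on something with over 40 N, if the wrist force passes 120 N, or if a joint passes its speed limit or range.

## Working session

There is one attempt and no reset: what is moved stays moved. The work goes in short steps, Python scripts to look and compute and a tool call to move; the robot and the scene stay as the last step left them, time stands still between calls to the robot, and variables do not carry over. Pictures are saved under pics/ and viewed, at most 10 in all, crops included, and the job is handed in when it is done.

Besides the shell and the picture viewer there is one more tool, called after "Request:" by a JSON object that holds its "op" and its "data", one argument or row to a line. apply_moves: Moves the arm, as the interface text tells. Shifts and turns lie within -1 to 1; 1 stands for 20 mm of shift or 60 degrees of turn. Its arguments: {"type":"object","properties":{"commands":{"type":"array","items":{"type":"array","items":{"type":"number","minimum":-1,"maximum":1}}},"claw":{"type":"number"}},"required":["commands"]}

```bash
mkdir -p pics; cat > h.py <<'E'
import numpy as np,cv2
from workcell import bot
def px2w(c,uv,z):
    K=c["camera_matrix"];R=np.array(c["R"]);t=np.array(c["t"])
    d=np.array([(uv[0]-K[0][2])/K[0][0],(uv[1]-K[1][2])/K[1][1]]);s=d.copy()
    for _ in range(30): s=d/(1+c["k1"]*(s@s))
    r=R.T@np.array([s[0],s[1],1]);o=-R.T@t
    return (o+r*(z-o[2])/r[2])
E
python3 - <<'E'
from h import *
import pickle
print(bot.get_obs())
for n in("top","scene"):
    c=bot.camera(n);pickle.dump(c,open(n+".pkl","wb"))
    cv2.imwrite(f"pics/{n}0.png",cv2.resize(c["image"],(800,600),interpolation=cv2.INTER_CUBIC))
    print(n,-np.array(c["R"]).T@c["t"])
E
```

```text
{'clock': 0.0, 'joint_pos': array([1.26699460e+00, 2.41411352e-01, 3.73007488e-03, 1.33519212e+00,
       1.37082493e-05, 1.57079151e+00]), 'joint_vel': array([-0.00022517, -0.00055945, -0.000234  , -0.00122841,  0.00039199,
       -0.00039017]), 'tau': array([ 2.50978492e-04, -3.72319329e+01,  2.52406955e+01,  1.68595836e-02,
        7.57170574e-05, -2.07733500e-06]), 'eef_pos': array([0.14939761, 0.47655012, 0.25241595]), 'tool_rot': array([ 1.51314929e-01,  9.88485060e-01, -1.02553934e-03, -1.63926120e-04]), 'ft_force': array([0.21024392, 0.2670128 , 0.21449135]), 'ft_torque': array([0.04464273, 0.02000149, 0.02594259]), 'grasp_force': 0.0, 'grip_width': 0.08550754325155115}
top [0.52384781 0.06525362 0.79019767]
scene [ 0.98378469 -0.35126153  0.82223951]
```

View pics/top0.png

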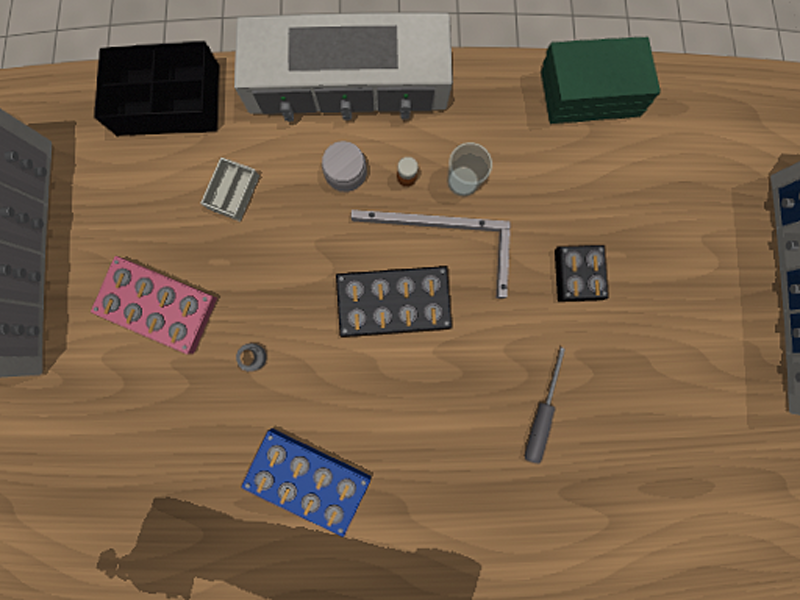

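View pics/scene0.png

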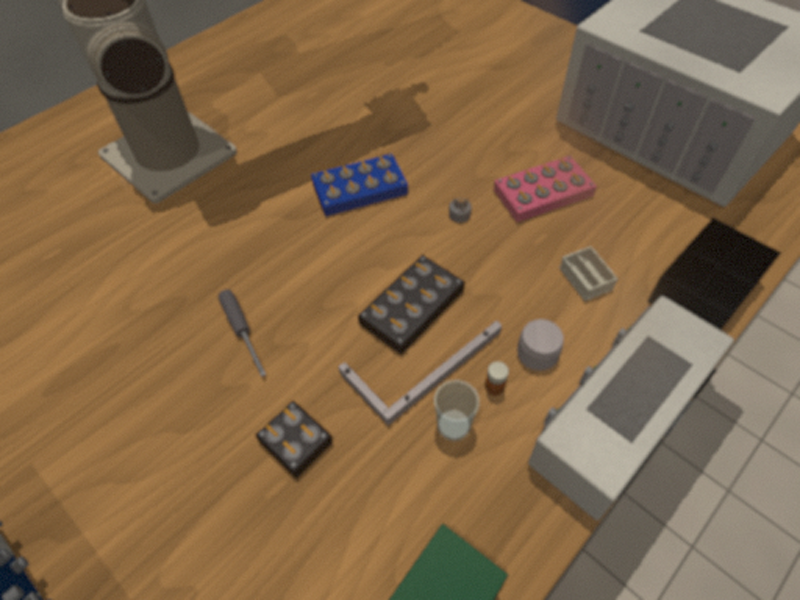

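Top view: the candidates are the eight-cell black board at (395,300), the four-cell black board at (582,273), blue (307,482) and pink (155,305). I choose the black one at (395,300). The stop runs from (352,215) to its corner (505,228), then to (503,297). Next is one close crop.

```bash
python3 - <<'E'
from h import *
import pickle
c=pickle.load(open("top.pkl","rb"))
im=c["image"][120:225,205:345]
cv2.imwrite("pics/crop0.png",cv2.resize(im,None,fx=5.6,fy=5.6,interpolation=cv2.INTER_CUBIC))
E
```

```text
(no output)
```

View pics/crop0.png

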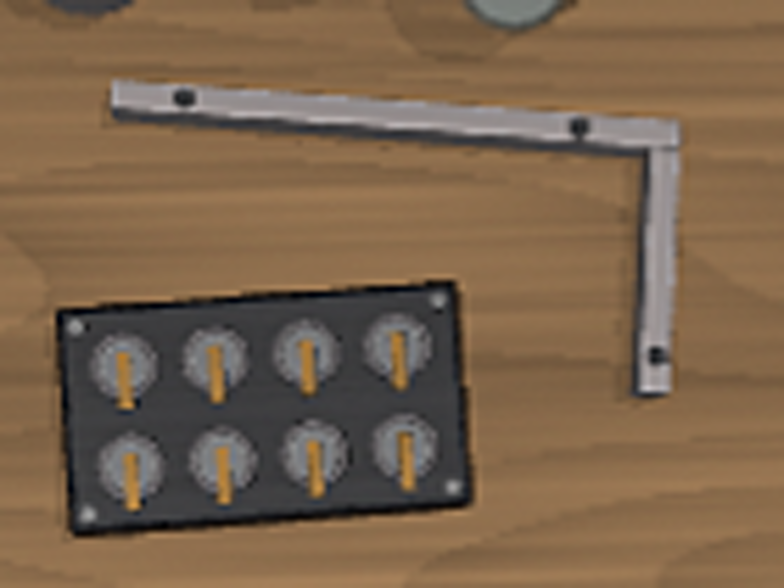

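```bash
cat > geo.py <<'E'
from h import *
import pickle
c=pickle.load(open("top.pkl","rb"))
def P(x,y,z): return px2w(c,(205+(x+.5)/5.6-.5,120+(y+.5)/5.6-.5),z)[:2]
if __name__=="__main__":
    B=[P(*q,.026) for q in((58,312),(455,283),(470,505),(75,533))]
    S=[P(*q,.026) for q in((76,327),(439,300),(453,488),(88,514))]
    for b in B: print("B",b.round(4))
    print("sides",[round(float(np.linalg.norm(B[i]-B[i-1])),4) for i in range(4)],"ctr",np.mean(B,0),np.mean(S,0))
    d=B[0]-B[1]+B[3]-B[2];print("board ang",np.arctan2(d[1],d[0]))
    L=[P(*q,.022) for q in((112,108),(648,148),(636,390),(112,81),(680,121),(671,392))]
    for b in L: print("L",b.round(4))
    d=L[0]-L[1];print("long ang",np.arctan2(d[1],d[0]),np.linalg.norm(d)); d=L[3]-L[4];print(np.arctan2(d[1],d[0]),np.linalg.norm(d))
    d=L[2]-L[1];print("short ang",np.arctan2(d[1],d[0])-np.pi/2,np.linalg.norm(d))
E
python3 geo.py
python3 - <<'E'
from h import *
from scipy.spatial.transform import Rotation as R
print(R.from_quat(bot.get_obs()["tool_rot"]).as_matrix().round(3),bot.tip_reach)
E
```

```text
B [0.636  0.1365]
B [ 0.6445 -0.0216]
B [ 0.5559 -0.0248]
B [0.5483 0.131 ]
sides [0.0879, 0.1583, 0.0887, 0.156] ctr [0.59619866 0.05528063] [0.59653809 0.05549923]
board ang 1.6219211033028509
L [0.7191 0.1142]
L [ 0.6992 -0.1025]
L [ 0.6006 -0.0936]
L [0.7303 0.1141]
L [ 0.7103 -0.1162]
L [ 0.5995 -0.1078]
long ang 1.4792115935026515 0.21761955305866437
1.4841843866566462 0.2311151660990334
short ang 1.480566017323571 0.09903857013320227
[[-0.954  0.299 -0.001]
 [ 0.299  0.954 -0.002]
 [ 0.    -0.002 -1.   ]] 0.022
```

The crop confirms it: black, eight cells, with corners at (58,312), (455,283), (470,505) and (75,533). It is turned about 0.14 rad from the stop. The plan is to keep the fingers open as a two-point pusher, aligned with the stop. I'll push along stop +x first, then push the end.

Request:
{"op": "apply_moves", "data": {
  "commands": [
    [0,0,0,-0.1],
    [0,0,0,-0.105],
    [-1,-0.95,0,0],
    [-1,-0.95,0,0],
    [-1,-0.95,0,0]
  ],
  "claw": 0
}}

```text
clock: 0.52
eef_pos: [0.2043, 0.4141, 0.2526]
tool_rot: [0.044, 0.999, -0.001, -0.0]
ft_force: [-0.3, -0.6, 0.4]
grip_width: 0.0852
grasp_force: 0.0
```

```bash
cat > st.py <<'E'
from h import *
from scipy.spatial.transform import Rotation as R
C=np.array([.6995,-.1025]);a=-.089
xs=np.array([np.cos(a),np.sin(a)]);ys=np.array([-np.sin(a),np.cos(a)])
def st(p): d=np.array(p[:2])-C; return np.array([d@xs,d@ys])
if __name__=="__main__":
    o=bot.get_obs();m=R.from_quat(o["tool_rot"]).as_matrix()
    print(o["clock"],"stop frame",st(o["eef_pos"]).round(4),"z",o["eef_pos"][2].round(4),"tool y yaw-stop y",np.arctan2(m[1,1],m[0,1])-np.pi/2-a,"q6",o["joint_pos"][5],"F",o["ft_force"].round(1),o["grip_width"])
E
python3 st.py
```

```text
0.5167 stop frame [-0.5391  0.4705] z 0.2526 tool y yaw-stop y 0.0015501295985582975 q6 1.1999398939612451 F [-0.3 -0.6  0.4] 0.08524750171658975
```

Request:
{"op": "apply_moves", "data": {
  "commands": [
    [-1,-0.95,0,0],
    [-1,-0.95,0,0],
    [-1,-0.95,0,0],
    [-1,-0.95,0,0],
    [-1,-0.95,0,0]
  ]
}}

```text
clock: 0.93
eef_pos: [0.2959, 0.3102, 0.253]
tool_rot: [0.044, 0.999, -0.0, -0.0]
ft_force: [0.4, 0.6, 0.4]
grip_width: 0.0854
grasp_force: 0.0
```

Request:
{"op": "apply_moves", "data": {
  "commands": [
    [-1,-0.95,0,0],
    [-1,-0.95,0,0],
    [-1,-0.95,0,0],
    [-1,-0.95,0,0],
    [-1,-0.95,0,0]
  ]
}}

```text
clock: 1.35
eef_pos: [0.387, 0.2066, 0.253]
tool_rot: [0.045, 0.999, -0.0, -0.0]
ft_force: [-0.0, 0.0, 0.4]
grip_width: 0.0855
grasp_force: 0.0
```

Request:
{"op": "apply_moves", "data": {
  "commands": [
    [-1,-0.95,0,0],
    [-1,-0.95,0,0],
    [-1,-0.95,0,0],
    [-1,-0.95,0,0],
    [0,0,0,0]
  ]
}}

```text
clock: 1.77
eef_pos: [0.4619, 0.1221, 0.2527]
tool_rot: [0.047, 0.999, -0.001, 0.0]
ft_force: [0.4, 0.2, 1.1]
grip_width: 0.0856
grasp_force: 0.0
```

```bash
python3 st.py
```

```text
1.7667 stop frame [-0.2566  0.2025] z 0.2527 tool y yaw-stop y -0.005127454087809874 q6 0.3534864497070498 F [0.4 0.2 1.1] 0.08563495589229742
```

Request:
{"op": "apply_moves", "data": {
  "commands": [
    [-1,-0.9,0,0],
    [-1,-0.9,0,0],
    [-1,-0.9,0,0],
    [0,0,1,0],
    [0,0,1,0]
  ]
}}

```text
clock: 2.18
eef_pos: [0.5159, 0.0652, 0.2134]
tool_rot: [0.046, 0.999, 0.0, 0.001]
ft_force: [0.3, 0.4, -0.3]
grip_width: 0.0853
grasp_force: 0.0
```

Request:
{"op": "apply_moves", "data": {
  "commands": [
    [0,0,1,0],
    [0,0,1,0],
    [0,0,1,0],
    [0,0,1,0],
    [0,0,1,0]
  ]
}}

```text
clock: 2.6
eef_pos: [0.5137, 0.0663, 0.112]
tool_rot: [0.044, 0.999, 0.0, -0.001]
ft_force: [0.4, 0.6, -0.2]
grip_width: 0.0855
grasp_force: 0.0
```

```bash
python3 st.py
```

```text
2.6 stop frame [-0.2     0.1517] z 0.112 tool y yaw-stop y 0.00012631838990742605 q6 0.21718285761181533 F [ 0.4  0.6 -0.2] 0.085489684635879
```

Request:
{"op": "apply_moves", "data": {
  "commands": [
    [0,0,1,0],
    [0,0,1,0],
    [0,0,1,0],
    [0,0,0.8,0],
    [0,0,0.4,0]
  ]
}}

```text
clock: 3.02
eef_pos: [0.5123, 0.0662, 0.0268]
tool_rot: [0.044, 0.999, -0.0, -0.002]
ft_force: [-0.1, -0.7, 0.1]
grip_width: 0.0854
grasp_force: 0.0
```

```bash
python3 st.py
```

```text
3.0167 stop frame [-0.2015  0.1514] z 0.0268 tool y yaw-stop y 0.00022903791600106804 q6 0.21712641317096343 F [-0.1 -0.7  0.1] 0.0854482500503223
```

Request:
{"op": "apply_moves", "data": {
  "commands": [
    [-0.3,0,0,0],
    [-0.3,0,0,0],
    [-0.3,0,0,0],
    [-0.3,0,0,0],
    [-0.3,0,0,0]
  ]
}}

```text
clock: 3.43
eef_pos: [0.545, 0.0638, 0.0302]
tool_rot: [0.044, 0.999, 0.001, 0.0]
ft_force: [-3.7, 1.4, 1.6]
grip_width: 0.0856
grasp_force: 1.7
```

Request:
{"op": "apply_moves", "data": {
  "commands": [
    [-0.3,0,0,0],
    [-0.3,0,0,0],
    [-0.3,0,0,0],
    [-0.3,0,0,0],
    [-0.3,0,0,0]
  ]
}}

```text
clock: 3.85
eef_pos: [0.5731, 0.0603, 0.0295]
tool_rot: [0.045, 0.999, -0.0, -0.002]
ft_force: [-6.4, 0.3, 6.2]
grip_width: 0.0854
grasp_force: 3.5
```

Request:
{"op": "apply_moves", "data": {
  "commands": [
    [-0.3,0,0,0],
    [-0.3,0,0,0],
    [-0.3,0,0,0],
    [-0.3,0,0,0],
    [0,0,0,0]
  ]
}}

```text
clock: 4.27
eef_pos: [0.5992, 0.0579, 0.0295]
tool_rot: [0.045, 0.999, -0.001, 0.0]
ft_force: [-2.6, 0.6, 2.0]
grip_width: 0.0854
grasp_force: 1.0
```

```bash
python3 st.py; python3 - <<'E'
from h import *
im=bot.camera("top")["image"][120:225,205:345]
cv2.imwrite("pics/crop1.png",cv2.resize(im,None,fx=5.6,fy=5.6,interpolation=cv2.INTER_CUBIC))
E
```

```text
4.2667 stop frame [-0.1141  0.1508] z 0.0295 tool y yaw-stop y -0.001065747068838635 q6 0.1868926582227718 F [-2.6  0.6  2. ] 0.08543709287795619
```

View pics/crop1.png

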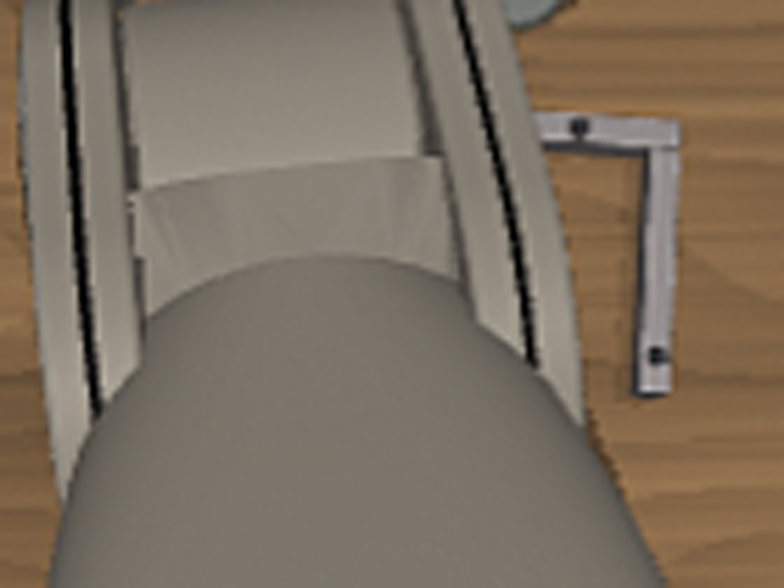

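The arm hides the board in this view; only the stop at (650,130) is visible. There is also an upward force, so I'll check with the scene and wrist cameras.

```bash
python3 - <<'E'
from h import *
a=bot.camera("scene")["image"][150:280,170:330];b=bot.camera("wrist")["image"]
a=cv2.resize(a,(480,390),interpolation=cv2.INTER_CUBIC);b=cv2.resize(b,(320,240))
o=np.zeros((390,800,3),np.uint8);o[:,:480]=a;o[:240,480:]=b
cv2.imwrite("pics/sw1.png",o)
E
```

```text
(no output)
```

View pics/sw1.png

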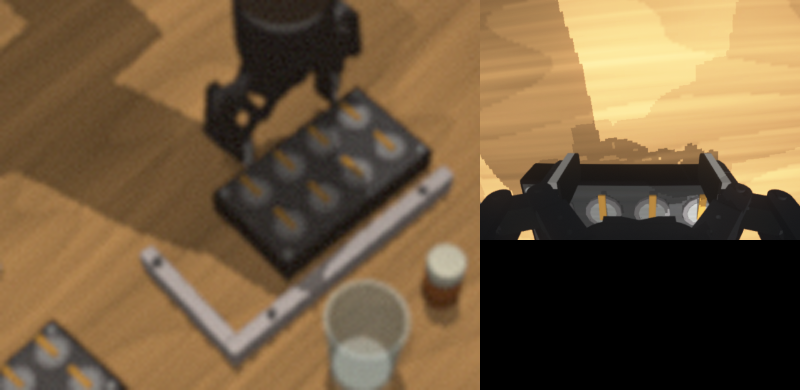

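The scene view shows the board flat at (320,180), nearly parallel to the long bar with a small gap. Both fingertips are behind it at (245,150) and (335,95). I'll continue gently until it makes contact.

Request:
{"op": "apply_moves", "data": {
  "commands": [
    [-0.1,0,0,0],
    [-0.1,0,0,0],
    [-0.1,0,0,0],
    [-0.1,0,0,0],
    [-0.1,0,0,0]
  ]
}}

```text
clock: 4.83
eef_pos: [0.6063, 0.0577, 0.0293]
tool_rot: [0.044, 0.999, -0.0, -0.002]
ft_force: [-5.6, 0.6, 4.3]
grip_width: 0.0853
grasp_force: 3.0
```

Request:
{"op": "apply_moves", "data": {
  "commands": [
    [-0.05,0,0,0],
    [-0.05,0,0,0],
    [-0.05,0,0,0],
    [0,0,0,0],
    [0,0,0,0]
  ]
}}

```text
clock: 5.25
eef_pos: [0.6095, 0.0574, 0.0293]
tool_rot: [0.044, 0.999, -0.0, -0.001]
ft_force: [-4.5, 0.9, 3.5]
grip_width: 0.0853
grasp_force: 2.7
```

```bash
python3 st.py
```

```text
5.25 stop frame [-0.1038  0.1513] z 0.0293 tool y yaw-stop y -2.0262958253941532e-05 q6 0.18284252361941478 F [-4.5  0.9  3.5] 0.08532060740993636
```

Request:
{"op": "apply_moves", "data": {
  "commands": [
    [-0.05,0,0,0],
    [-0.05,0,0,0],
    [-0.05,0,0,0],
    [-0.05,0,0,0],
    [0,0,0,0]
  ]
}}

```text
clock: 5.67
eef_pos: [0.6127, 0.0571, 0.0292]
tool_rot: [0.044, 0.999, -0.0, -0.002]
ft_force: [-7.3, 0.5, 5.5]
grip_width: 0.0853
grasp_force: 3.7
```

Request:
{"op": "apply_moves", "data": {
  "commands": [
    [-0.05,0,0,0],
    [-0.05,0,0,0],
    [0,0,0,0],
    [0,0,0,0],
    [0,0,0,0]
  ]
}}

```text
clock: 6.08
eef_pos: [0.6128, 0.0571, 0.0291]
tool_rot: [0.044, 0.999, -0.0, -0.004]
ft_force: [-12.1, 0.7, 8.8]
grip_width: 0.0856
grasp_force: 5.9
```

The board is against the long bar: motion has stopped and the force is rising. Now I back off, lift, and go round to the far end.

Request:
{"op": "apply_moves", "data": {
  "commands": [
    [0.5,0,0,0],
    [1,0,0,0],
    [0.5,0,-0.5,0],
    [0,0,-1,0],
    [0,0,-1,0]
  ]
}}

```text
clock: 6.5
eef_pos: [0.5761, 0.0603, 0.0791]
tool_rot: [0.044, 0.999, -0.0, -0.001]
ft_force: [0.8, 0.2, 0.9]
grip_width: 0.0858
grasp_force: 0.0
```

Request:
{"op": "apply_moves", "data": {
  "commands": [
    [0,0,-1,0],
    [0,0,-1,0],
    [0,1,-0.5,0],
    [-0.5,1,0,0],
    [-0.8,1,0,0]
  ]
}}

```text
clock: 6.92
eef_pos: [0.6092, 0.1183, 0.1313]
tool_rot: [0.045, 0.999, 0.0, 0.002]
ft_force: [1.0, 0.6, 0.6]
grip_width: 0.0859
grasp_force: 0.0
```

Request:
{"op": "apply_moves", "data": {
  "commands": [
    [-1,1,0,0],
    [-1,1,0,0],
    [-1,0.5,0,0],
    [0,0,0,0.1],
    [0,0,0,0.115]
  ]
}}

```text
clock: 7.33
eef_pos: [0.6742, 0.1633, 0.1284]
tool_rot: [0.159, 0.987, 0.0, 0.001]
ft_force: [-0.5, -0.1, -0.0]
grip_width: 0.0853
grasp_force: 0.0
```

Request:
{"op": "apply_moves", "data": {
  "commands": [
    [0,0,0,0.115],
    [0,0,0,0.115],
    [0,0,0,0.115],
    [0,0,0,0.115],
    [0,0,0,0.115]
  ],
  "claw": 0.5
}}

```text
clock: 7.75
eef_pos: [0.6733, 0.1623, 0.1293]
tool_rot: [0.445, 0.896, 0.0, 0.001]
ft_force: [-0.2, -0.5, -0.2]
grip_width: 0.0425
grasp_force: 0.0
```

Request:
{"op": "apply_moves", "data": {
  "commands": [
    [0,0,0,0.115],
    [0,0,0,0.115],
    [0,0,0,0.115],
    [0,0,0,0.115],
    [0,0,0,0.115]
  ]
}}

```text
clock: 8.17
eef_pos: [0.6732, 0.1623, 0.1293]
tool_rot: [0.691, 0.723, 0.0, 0.0]
ft_force: [-0.2, -0.4, -0.3]
grip_width: 0.0428
grasp_force: 0.0
```

```bash
python3 st.py;python3 - <<'E'
from h import *
a=bot.camera("scene")["image"][130:280,150:350];b=bot.camera("top")["image"][120:225,205:345]
cv2.imwrite("pics/sw2.png",np.vstack([cv2.resize(a,(400,300),interpolation=cv2.INTER_CUBIC),cv2.resize(b,(400,300),interpolation=cv2.INTER_CUBIC)]))
E
```

```text
8.1667 stop frame [-0.0497  0.2614] z 0.1293 tool y yaw-stop y -1.4355756227465177 q6 1.761278152537994 F [-0.2 -0.4 -0.3] 0.04282633939382109
```

View pics/sw2.png

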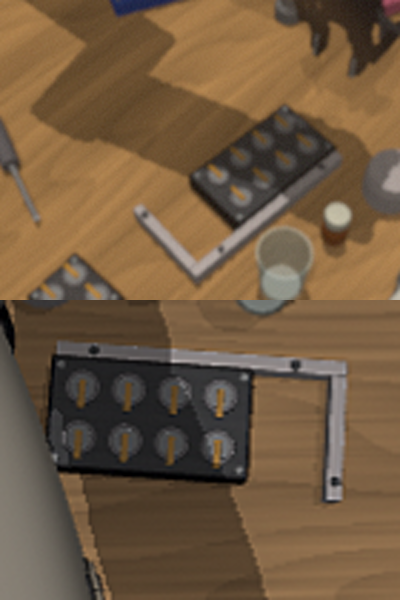

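The board lies flush along the long bar: in the lower panel its top edge runs from (55,357) to (250,372). Its right end is still about 80 px short of the short bar at (328,430). Next I finish the turn, descend, and push the end.

Request:
{"op": "apply_moves", "data": {
  "commands": [
    [0,0,0,0.065],
    [0,0,0.5,0.065],
    [0,0,1,0],
    [0,0,1,0],
    [0,0,1,0]
  ]
}}

```text
clock: 8.68
eef_pos: [0.6733, 0.1624, 0.0591]
tool_rot: [0.735, 0.678, 0.001, 0.001]
ft_force: [0.1, 0.8, -1.3]
grip_width: 0.0426
grasp_force: 0.0
```

Request:
{"op": "apply_moves", "data": {
  "commands": [
    [0,0,1,0],
    [0,0,0.5,0],
    [0,0,0,0],
    [0,0,0,0],
    [0,0,0,0]
  ]
}}

```text
clock: 9.1
eef_pos: [0.6738, 0.1626, 0.0308]
tool_rot: [0.736, 0.677, 0.001, 0.001]
ft_force: [0.2, 0.0, -0.3]
grip_width: 0.0425
grasp_force: 0.0
```

```bash
python3 st.py
```

```text
9.1 stop frame [-0.0492  0.2617] z 0.0308 tool y yaw-stop y -1.56486820529426 q6 1.8906165210710766 F [ 0.2  0.  -0.3] 0.04248277213292638
```

Request:
{"op": "apply_moves", "data": {
  "commands": [
    [-0.3,0,0.1,0],
    [-0.3,0,0,0],
    [-0.3,0,0,0],
    [-0.3,0,0,0],
    [-0.3,0,0,0]
  ]
}}

```text
clock: 9.52
eef_pos: [0.6702, 0.1323, 0.0279]
tool_rot: [0.736, 0.677, 0.001, -0.001]
ft_force: [-0.9, 4.1, 1.5]
grip_width: 0.0429
grasp_force: 2.0
```

Request:
{"op": "apply_moves", "data": {
  "commands": [
    [-0.3,0,0,0],
    [-0.3,0,0,0],
    [-0.3,0,0,0],
    [-0.3,0,0,0],
    [-0.3,0,0,0]
  ]
}}

```text
clock: 9.93
eef_pos: [0.6677, 0.1032, 0.0279]
tool_rot: [0.736, 0.677, 0.001, -0.001]
ft_force: [-1.2, 5.7, 2.6]
grip_width: 0.0426
grasp_force: 2.6
```

Request:
{"op": "apply_moves", "data": {
  "commands": [
    [-0.3,0,0,0],
    [-0.3,0,0,0],
    [-0.2,0,0,0],
    [-0.1,0,0,0],
    [0,0,0,0]
  ]
}}

```text
clock: 10.35
eef_pos: [0.6661, 0.0846, 0.0279]
tool_rot: [0.736, 0.677, 0.001, -0.0]
ft_force: [-0.7, 4.8, 3.2]
grip_width: 0.0429
grasp_force: 2.0
```

```bash
python3 st.py
```

```text
10.35 stop frame [-0.0499  0.1834] z 0.0279 tool y yaw-stop y -1.5658167070003506 q6 1.7807056606979863 F [-0.7  4.8  3.2] 0.04291316119088383
```

Request:
{"op": "apply_moves", "data": {
  "commands": [
    [-0.1,0,0,0],
    [-0.1,0,0,0],
    [-0.1,0,0,0],
    [-0.1,0,0,0],
    [-0.1,0,0,0]
  ]
}}

```text
clock: 10.77
eef_pos: [0.6653, 0.0759, 0.0279]
tool_rot: [0.736, 0.677, 0.001, -0.001]
ft_force: [-1.5, 6.4, 3.5]
grip_width: 0.0432
grasp_force: 3.2
```

Request:
{"op": "apply_moves", "data": {
  "commands": [
    [-0.05,0,0,0],
    [-0.05,0,0,0],
    [-0.05,0,0,0],
    [0,0,0,0],
    [0,0,0,0]
  ]
}}

```text
clock: 11.18
eef_pos: [0.665, 0.0727, 0.0279]
tool_rot: [0.736, 0.677, 0.001, -0.001]
ft_force: [-1.9, 5.8, 3.7]
grip_width: 0.0431
grasp_force: 2.9
```

Request:
{"op": "apply_moves", "data": {
  "commands": [
    [-0.05,0,0,0],
    [-0.05,0,0,0],
    [-0.05,0,0,0],
    [0,0,0,0],
    [0,0,0,0]
  ]
}}

```text
clock: 11.6
eef_pos: [0.6649, 0.0719, 0.0279]
tool_rot: [0.735, 0.678, 0.002, -0.002]
ft_force: [-1.8, 10.7, 2.8]
grip_width: 0.0428
grasp_force: 5.5
```

Request:
{"op": "apply_moves", "data": {
  "commands": [
    [-0.05,0,0,0],
    [-0.05,0,0,0],
    [0,0,0,0],
    [0,0,0,0],
    [0,0,0,0]
  ]
}}

```text
clock: 12.02
eef_pos: [0.6649, 0.0719, 0.028]
tool_rot: [0.735, 0.678, 0.004, -0.003]
ft_force: [-0.7, 15.5, 2.9]
grip_width: 0.0428
grasp_force: 7.6
```

The board has reached the short bar. I'll retreat and check.

Request:
{"op": "apply_moves", "data": {
  "commands": [
    [0.5,0,0,0],
    [1,0,0,0],
    [1,0,-0.5,0],
    [0.5,0,-1,0],
    [0,0,-1,0]
  ]
}}

```text
clock: 12.43
eef_pos: [0.6687, 0.1276, 0.0761]
tool_rot: [0.735, 0.678, -0.002, -0.0]
ft_force: [0.0, -0.1, 1.1]
grip_width: 0.0427
grasp_force: 0.0
```

Request:
{"op": "apply_moves", "data": {
  "commands": [
    [0,0,-1,0],
    [0,0,-1,0],
    [1,-1,-0.5,0],
    [1,-1,0,0],
    [1,-1,0,0]
  ]
}}

```text
clock: 12.85
eef_pos: [0.6154, 0.1902, 0.1282]
tool_rot: [0.737, 0.676, 0.0, 0.002]
ft_force: [0.1, -0.6, 0.2]
grip_width: 0.0428
grasp_force: 0.0
```

Request:
{"op": "apply_moves", "data": {
  "commands": [
    [1,-1,0,0],
    [1,-1,0,0],
    [0.5,-1,0,0],
    [0,-1,0,0],
    [0,0,0,0]
  ]
}}

```text
clock: 13.27
eef_pos: [0.5356, 0.2474, 0.1266]
tool_rot: [0.735, 0.678, -0.003, 0.0]
ft_force: [-0.9, -0.3, -1.1]
grip_width: 0.0427
grasp_force: 0.0
```

```bash
python3 st.py;python3 - <<'E'
from h import *
import pickle
c=bot.camera("top");pickle.dump(c,open("top2.pkl","wb"))
b=c["image"][120:225,205:345]
cv2.imwrite("pics/crop3.png",cv2.resize(b,None,fx=5.6,fy=5.6,interpolation=cv2.INTER_CUBIC))
E
```

```text
13.2667 stop frame [-0.1944  0.334 ] z 0.1266 tool y yaw-stop y -1.5628508263431087 q6 2.085529625281816 F [-0.9 -0.3 -1.1] 0.042716567442278565
```

View pics/crop3.png

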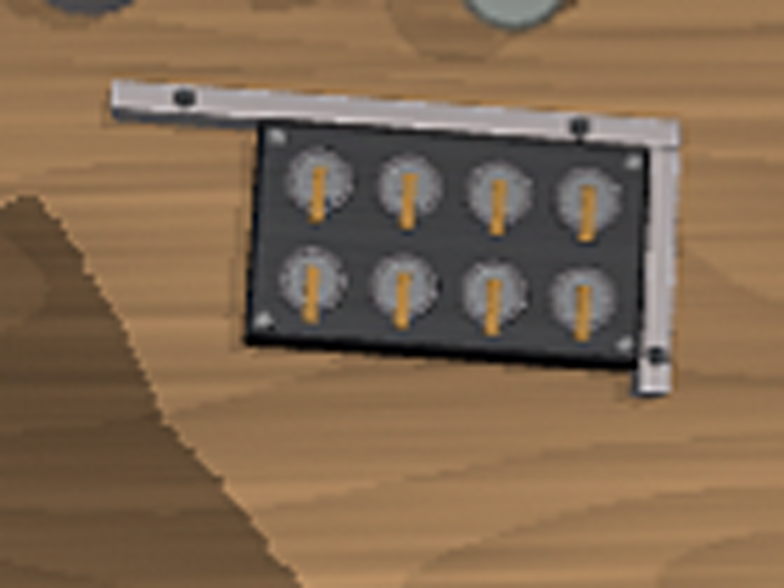

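The board sits in the corner with its screws at (277,135), (634,161), (625,344) and (263,319), and no visible gap at either bar. A numeric check follows.

```bash
python3 - <<'E'
from geo import *
from st import st
S=[st(P(*q,.026)) for q in((277,135),(634,161),(625,344),(263,319))]
print("ctr stop",np.mean(S,0).round(4)); d=S[0]-S[1]+S[3]-S[2];print("rel yaw",-np.arctan2(d[0],d[1]))
E
```

```text
ctr stop [-0.0444  0.0785]
rel yaw 0.0004983870468824151
```

```bash
python3 -c "
from workcell import bot
print(bot.job_done())"
```

```text
the job is handed in; nothing more can be done
None
```

The eight-cell black board was pushed flat into the stop's corner, flush along the long bar with its end against the short bar; the last picture puts it within about 2 mm of home, the hand is clear, and the job was handed in at about 13 s.

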